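# Dip the humidifier tank of the climate chamber

### The arm

A 6-joint arm with a two-finger parallel gripper is mounted at the origin on the work surface. World frame = base frame: x ahead of the robot, y to its left, z up, the work surface at z = 0. Lengths are in mm, angles in rad, forces in N, time in s.
With the tool pointing down it reaches from about 350 to 925 mm from the base axis. Payload 6.4 kg.
Tool frame: the origin (TCP) lies at the very end of the fingers, on their centre line; the grasp point (between the pads) lies 19 mm behind it (r.hold_point_z is the distance from the TCP to the grasp point, in mm); z points along the fingers, y is the line along which they close (so a half turn about z gives the same grasp; the last joint's range is limited). The gripper opens to 85 mm and grips with 20 to 120 N. Pads are 22 mm wide; open, the fingers measure 114 mm over their backs; the gripper's body (76 mm by 85 mm) begins 54 mm behind the grasp point. The pads swing forward as they close: fully open they stand 13 mm farther back than shut.
Start: joints at [-0.174, 0.245, 1.558, -0, 1.339, -0.174], TCP at [650.011, 0.004, 231.29] pointing down, gripper open.
Joint ranges: [-3.13, 3.13], [-1.02, 2.26], [0.13, 2.54], [-0.95, 4.09], [0.21, 2.88], [-2.74, 2.74]. Speed limits (rad/s): [2.57, 2.57, 3.14, 3.14, 3.14, 3.14].

### API

Orientations are given as a unit quaternion [x, y, z, w].
In Python, from rig import read_state, get_image, workorder, r gives the robot as it stands.
- The arm moves only by the shell command python3 -m handwheel 'ROWS' [FORCE]. ROWS is JSON, a list of rows, each an object of numbers: "gripper": the finger opening in m, from 0 to 0.0854; "dx", "dy", "dz": the shift along the tool's x, y, z in m; "ax", "ay", "az": the turn, a rotation vector about the tool's x, y, z in rad. In form: [{"gripper": .., "dx": .., "dy": .., "dz": .., "ax": .., "ay": .., "az": ..}, ...]. A call has 1 to 8 rows; each row shifts and turns the commanded pose from where the row before left it, along the tool's axes as they then stand; what a row does not reach is not made up. A row lasts 1/10 s, in which the tool goes at most 50 mm and 8.59 degrees, less where a joint would pass 70% of its speed; a pose out of reach is approached as far as the arm can. A call is refused whole if a number of a shift passes 0.05 or a number of a turn 0.15, either way. A call with a gripper value outside its range is refused whole. The fingers move at their own pace and stop on an object; FORCE is the grip in N (left out, the last holds). Time passes only in rows, so rows that do not move let the fingers close. It gives the time, the measured TCP pose, the force, the opening and the grip force at its end, in the units of the state.
- read_state(): the state, without advancing time (a new reading comes with each control period).
- get_image(name): name is "scene" or "side" or "wrist"; returns a dict with "frame" (384x512x3 uint8, red, green, blue), "vertical_fov" (degrees; the focal length in pixels is half the picture's height over the tangent of half this angle, whatever the lens; pixels are square), "cx", "cy" (the principal point, pixels), "position" and "orientation" of the camera in the world. Camera axes: x right, y down, z forward; pixel columns grow to the right and rows downward; lengths in mm; the calibration is good to about 2 mm. A picture is of the moment at which its call begins. There is no depth.
- workorder.sign_off(): hands the job in; it is judged then, once.
The state is a dict: "t": time; "joints": joint angles; "qvel": joint speeds; "tau": joint torques, N m; "ee_pos": TCP position; "tcp_rot": TCP orientation; "contact_force": force on the tool from outside, world axes, zero at the start; "wrist_torque": the same for the moment, N m; "finger_gap": finger opening in mm; "grasp_force": force on a finger pad.
Only numpy, scipy, OpenCV 4.12 (cv2) and the standard library are available. Lean on these libraries where they do the work, as an engineer would, in place of code of your own. Each camera call takes 0.05 s, during which the arm holds its last target. There are 200 camera calls.

### The job

Take the gauge rod from its cradle and push it down the leaning brass tube of the steel tank until its collar stops on the tube's mouth, then draw it right out again. Present it for reading: hold it level in the air with its tip over the middle of the white reading card, about 15 cm above the card. Finish while still holding it there with the gripper, and leave the other things on the bench where they are.

Things in the scene. Friction and masses are not known exactly. Their poses are not given: they have to be found in the camera images.
- gauge_rod: Loose gauge rod, about 120 g. Origin: centre of its handle; x axis towards the tip. Orange handle 64 mm long, 20 x 20 mm in section; dark collar disc, 42 mm diameter (x 32 to 40 mm); steel rod 8 mm diameter (x 40 to 140 mm), red ring near the round tip. It starts level in the cradle, origin 48 mm above the bench, tip roughly towards the robot; grip the handle's middle from above across its width.
- gauge_collar (a point): Centre of the collar's stop face, on the rod's axis, 40 mm from the handle centre (the face that looks to the tip). Axes as the rod's.
- gauge_tip (a point): The very tip of the rod, 140 mm from the handle centre, 100 mm past the collar's stop face. Axes as the rod's.
- guide_tube: Brass tube fixed to the tank. Origin: centre of its open mouth, 130 mm above the bench; z axis points out of it along the tube, rising 40 degrees above level on the far side of the tank from the robot. Bore 14 mm, free for the rod's full 100 mm; the last 15 mm widen to a funnel 30 mm inside, 36 mm outside diameter at the mouth.
- tank: Fixed stainless box that carries the tube: 160 x 120 mm, 90 mm high, blue filler cap on top reaching 106 mm. Origin on the bench; the box runs from x -90 to +70 and y -60 to +60 mm, the tube mouth is at x +100, y 0, z 130 mm.
- cradle: Fixed grey cradle, base 190 x 56 x 10 mm, origin under its centre; handle centre at x +54 mm, tip towards -x. Black rests, open at the top: one 34 mm wide under the outermost 12 mm of the handle, cheeks up to 48 mm; one notched, 54 mm high, under the thin rod 110 mm from the handle centre. It stands on one side of the tank, the card on the other; which side varies.
- card_top (a point): Centre of the top of the white reading card, a fixed 90 mm square plate, 4 mm thick, on the bench, with a blue border and a black cross in the middle.
- module: Bystander: brass-coloured finned converter housing 100 x 65 mm, 32 mm high, loose. Origin under its centre.
- jar: Bystander: amber jar 48 mm diameter, 70 mm high, loose. Origin under its centre.
- multimeter: Bystander: yellow multimeter 150 x 75 mm, about 40 mm high, loose, lying flat. Origin under its centre.
Not all that is in view belongs to the job. What is shaped like the gauge_rod but pink or purple is not meant.

How it is judged:
By the outcome, as a careful person would: the job done as asked, in the order asked, and still so for the second after the job is handed in, while the arm keeps its last pose, push and grip.
It also fails if it takes over 56 s, if anything falls off the work surface, if the arm or the gripper's body presses on something with over 40 N, if the wrist force passes 120 N, or if a joint passes its speed limit or range.

## Working session

There is one attempt and no reset: what is moved stays moved. The work goes in short steps, Python scripts to look and compute and a shell command to move; the robot and the scene stay as the last step left them, time stands still between calls to the robot, and variables do not carry over. Pictures are saved under pics/ and viewed, at most 10 in all, crops included, and the job is handed in when it is done.

```bash
ls; mkdir -p pics; cat > h.py <<'E'
import numpy as np, cv2
from scipy.spatial.transform import Rotation as R
from rig import read_state, get_image, workorder, r
def K(im):
    f=im['frame'].shape[0]/2/np.tan(np.radians(im['vertical_fov'])/2)
    return f,im['cx'],im['cy']
def ray(im,u,v):
    f,cx,cy=K(im); d=R.from_quat(im['orientation']).apply([(u-cx)/f,(v-cy)/f,1.]); return np.array(im['position']),d
def atz(im,u,v,z):
    p,d=ray(im,u,v); return p+d*(z-p[2])/d[2]
def proj(im,P):
    f,cx,cy=K(im); c=R.from_quat(im['orientation']).inv().apply(np.array(P,float)-np.array(im['position'])); c=np.atleast_2d(c)
    return np.c_[c[:,0]/c[:,2]*f+cx,c[:,1]/c[:,2]*f+cy]
def save(im,name,crop=None,s=1):
    f=im['frame'][:,:,::-1]
    if crop: f=f[crop[1]:crop[3],crop[0]:crop[2]]
    cv2.imwrite('pics/'+name,cv2.resize(f,None,fx=s,fy=s,interpolation=cv2.INTER_CUBIC))
E
python3 - <<'E'
from h import *
import pickle
ims={n:get_image(n) for n in('scene','side','wrist')}
pickle.dump(ims,open('i0.pkl','wb'))
for n,i in ims.items(): print(n,i['vertical_fov'],i['cx'],i['cy'],i['position'],i['orientation'],{k for k in i})
save(ims['scene'],'sc0.png',s=1.5); save(ims['side'],'si0.png',s=1.5)
s=read_state();print(s)
E
```

```text
pics
scene 43.022649153420325 256.65494225120926 197.3362643010001 [1142.88054038 -161.57264281 1341.08021591] [ 0.80583397  0.53390773 -0.14678322 -0.2098305 ] {'frame', 'cx', 'cy', 'position', 'orientation', 'vertical_fov'}
side 44.03334428285938 265.9054937552131 197.39925407191373 [ 395.18566558 1133.60584256  718.9312933 ] [-0.03805851  0.87124545 -0.48928731  0.00899106] {'frame', 'cx', 'cy', 'position', 'orientation', 'vertical_fov'}
wrist 65.0609322334106 252.53466201998268 188.54181055174718 [650.02599396  70.93181357 373.04639457] [ 9.90169571e-01 -1.53250541e-04 -8.93082735e-04  1.39869220e-01] {'frame', 'cx', 'cy', 'position', 'orientation', 'vertical_fov'}
{'t': 0.15, 'joints': array([-1.74079885e-01,  2.45648023e-01,  1.55871559e+00,  5.90233920e-05,
        1.33866329e+00, -1.74086704e-01]), 'qvel': array([ 0.00094587, -0.00182875, -0.005167  ,  0.00253018, -0.00104466,
        0.0004136 ]), 'tau': array([ 3.57137314e-04, -4.29984105e+01, -3.26552796e+01, -1.40693478e-04,
        3.52074814e-03,  1.27692519e-05]), 'ee_pos': array([6.49593823e+02, 1.05241008e-01, 2.30446947e+02]), 'tcp_rot': array([ 7.07109003e-01,  7.07104195e-01, -3.88074208e-04, -6.03728761e-04]), 'contact_force': array([-0.46452065,  0.76115122, -0.32394894]), 'wrist_torque': array([ 0.02941767, -0.00145349, -0.00624331]), 'grasp_force': 0.0, 'finger_gap': 85.45457962192955}
```

View pics/sc0.png

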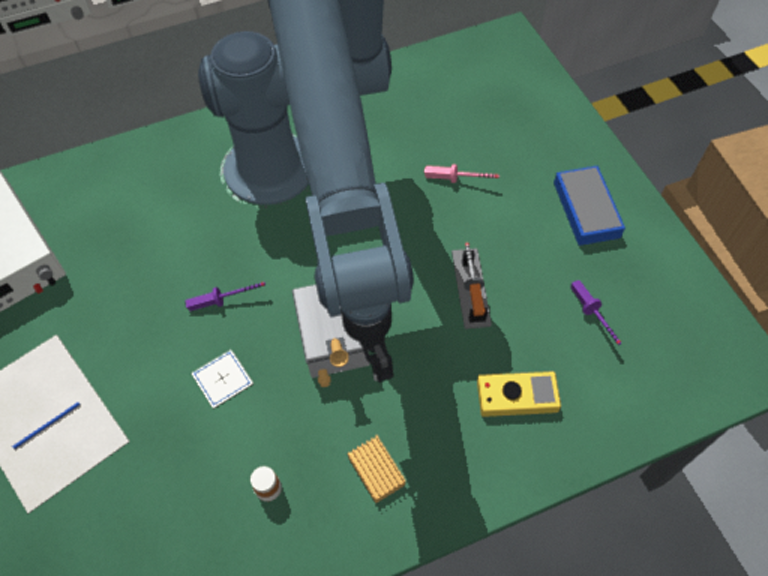

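View pics/si0.png

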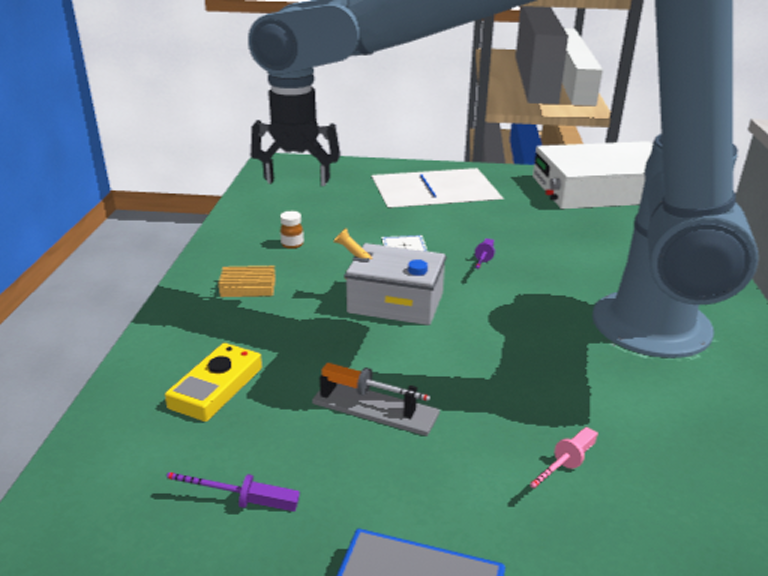

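The scene view shows the gauge candidates. In the scene picture (1.5x pixels), the orange rod in the cradle is at (475,290). The purple look-alikes are at (225,297) and (597,312), and the pink one is at (460,174). I choose the orange rod in the grey cradle. The tube mouth is at about (338,345) and the card at (222,378).

```bash
python3 - <<'E'
from h import *
import pickle
ims=pickle.load(open('i0.pkl','rb'))
a=ims['scene']['frame'][155:225,295:335,::-1]; b=ims['scene']['frame'][185:265,190:265,::-1]
c=ims['side']['frame'][230:295,200:300,::-1]; d=ims['side']['frame'][140:220,210:310,::-1]
rs=lambda x:cv2.resize(x,(390,290),interpolation=cv2.INTER_CUBIC)
cv2.imwrite('pics/crops.png',np.vstack([np.hstack([rs(a),rs(b)]),np.hstack([rs(c),rs(d)])]))
# handle: orange masks, card: white
for n,box in(('scene',(295,155,335,225)),('side',(200,230,300,295))):
    f=ims[n]['frame']; h=cv2.cvtColor(f,cv2.COLOR_RGB2HSV)
    m=np.zeros(f.shape[:2],np.uint8); x0,y0,x1,y1=box
    m[y0:y1,x0:x1]=cv2.inRange(h,(5,150,90),(18,255,255))[y0:y1,x0:x1]
    v,u=np.nonzero(m); print(n,len(u),cv2.minAreaRect(np.c_[u,v].astype(np.float32)), u.mean(),v.mean())
    m[:]=0; m[y0:y1,x0:x1]=(cv2.inRange(h,(0,110,90),(3,255,255))|cv2.inRange(h,(174,110,90),(180,255,255)))[y0:y1,x0:x1]
    v,u=np.nonzero(m); print(' red',len(u),u.mean() if len(u) else 0,v.mean() if len(u) else 0)
f=ims['scene']['frame']; m=cv2.inRange(f,(190,190,190),(255,255,255)); m[:225]=0;m[275:]=0;m[:,:120]=0;m[:,175:]=0
v,u=np.nonzero(m); q=cv2.minAreaRect(np.c_[u,v].astype(np.float32)); print('card',q,atz(ims['scene'],*q[0],4),[atz(ims['scene'],*p,4).round() for p in cv2.boxPoints(q)])
E
```

```text
scene 136 ((317.5509338378906, 199.27169799804688), (20.39459800720215, 6.634387016296387), 79.3803482055664) 317.6470588235294 199.35294117647058
 red 1 311.0 162.0
side 268 ((226.47061157226562, 249.61767578125), (24.496097564697266, 11.64171028137207), 14.03624439239502) 226.97388059701493 249.59701492537314
 red 5 283.2 264.2
card ((147.62661743164062, 251.7682342529297), (26.991018295288086, 31.052772521972656), 58.392494201660156) [ 478.32625606 -253.18800535    4.        ] [array([ 444., -306.,    4.]), array([ 423., -218.,    4.]), array([ 512., -201.,    4.]), array([ 531., -287.,    4.])]
```

View pics/crops.png

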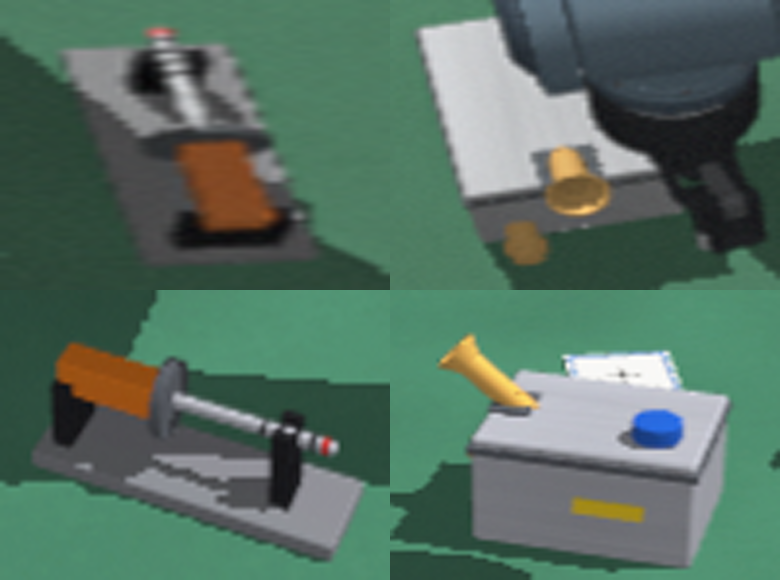

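The crops confirm the orange rod in the cradle, with its red ring and tip at scene (311,163) and its handle top at about (318,199). The tube mouth is at about scene (226,239), and the card cross is clear.

```bash
python3 - <<'E'
from h import *
import pickle
ims=pickle.load(open('i0.pkl','rb')); S=ims['scene'];D=ims['side']
h=atz(S,318.3,198.9,58);t=atz(S,311.2,162.7,50);print('handle',h,'tip',t,np.linalg.norm((h-t)[:2]))
def tri(a,b):
    p,d=ray(S,*a);q,e=ray(D,*b);A=np.c_[d,-e];s=np.linalg.lstsq(A,q-p,rcond=None)[0];x,y=p+d*s[0],q+e*s[1];return (x+y)/2,np.linalg.norm(x-y)
print('tip tri',tri((311.2,162.7),(200+336/3.9,230+(447-290)/4.46)))
m=tri((226.2,238.8),(210+(457-390)/3.9,140+(360-290)/3.625));print('mouth tri',m,'mouth z130',atz(S,226.2,238.8,130))
# tank top edges z=90: far-left corner etc from scene crop b; and side crop d
g=lambda x,y:(190+(x-390)/5.2,185+y/3.625); k=lambda x,y:(210+(x-390)/3.9,140+(y-290)/3.625)
for n,p in(('nearR-robot',g(418,28)),('far -y',g(466,200))): print(n,atz(S,*p,90))
for n,p in(('far +y',k(472,447)),('near +y',k(693,472)),('near -y',k(730,402))): print(n,atz(D,*p,90))
print('cap',atz(D,*k(658,420),106))
for n,p in(('card',k(622,375)),): print(n,atz(D,*p,4))
print('cardS',atz(S,222/1.5,378/1.5,4))
E
```

```text
handle [540.91607892 275.4687807   58.        ] tip [409.85207915 316.15296736  50.        ] 137.23328707199744
tip tri (array([401.68661029, 317.20985772,  44.87477729]), np.float64(9.680594630034124))
mouth tri (array([580.51030238, -35.19210282, 119.05821442]), np.float64(5.317425932892433)) mouth z130 [588.28610519 -35.57069204 130.        ]
nearR-robot [393.27174383 -61.93173267  90.        ]
far -y [550.05245868 -88.95782265  90.        ]
far +y [556.87776032  43.75277186  90.        ]
near +y [405.15325277  63.07189735  90.        ]
near -y [382.46909192 -46.70087442  90.        ]
cap [431.59587311  17.24721187 106.        ]
card [ 472.14564139 -249.3054143     4.        ]
cardS [ 479.48452452 -252.37421037    4.        ]
```

```bash
python3 -m handwheel '[{"gripper":0.0854,"dx":0.0393,"dy":-0.0156,"dz":0.008},{"gripper":0.0854,"dx":0.0393,"dy":-0.0156,"dz":0.008},{"gripper":0.0854,"dx":0.0393,"dy":-0.0156,"dz":0.008},{"gripper":0.0854,"dx":0.0393,"dy":-0.0156,"dz":0.008},{"gripper":0.0854,"dx":0.0393,"dy":-0.0156,"dz":0.008},{"gripper":0.0854,"dx":0.0393,"dy":-0.0156,"dz":0.008},{"gripper":0.0854,"dx":0.0393,"dy":-0.0156,"dz":0.008},{"gripper":0.0854,"az":-0.07}]' 40
python3 -m handwheel '[{"gripper":0.0854,"az":-0.15},{"gripper":0.0854,"az":-0.15},{"gripper":0.0854,"az":-0.15},{"gripper":0.0854,"az":-0.15},{"gripper":0.0854,"az":-0.15},{"gripper":0.0854,"az":-0.15},{"gripper":0.0854,"az":-0.15},{"gripper":0.0854,"az":-0.15}]'
python3 -m handwheel '[{"gripper":0.0854},{"gripper":0.0854}]'
python3 - <<'E'
from h import *
s=read_state();print(s['joints'].round(2),R.from_quat(s['tcp_rot']).as_matrix().round(3))
im=get_image('wrist'); save(im,'w1.png',s=1.5); s=read_state()
import pickle;pickle.dump((im,s),open('w1.pkl','wb'))
rm=R.from_quat(s['tcp_rot']);print('cam in tool',rm.inv().apply(im['position']-s['ee_pos']),(rm.inv()*R.from_quat(im['orientation'])).as_matrix().round(3))
print(proj(im,[[541,275,58],[410,316,52],[588,-36,130]]))
E
```

```text
[-0.17  0.25  1.56  0.    1.34 -0.17] [[ 0.     1.    -0.001]
 [ 1.    -0.     0.   ]
 [ 0.    -0.001 -1.   ]]
cam in tool [  70.8844592     0.24171081 -142.58226772] [[-0.001 -0.961 -0.277]
 [ 1.    -0.    -0.   ]
 [ 0.    -0.277  0.961]]
[[ 119.76414055 -157.5535726 ]
 [ -46.77973029 -216.52929971]
 [ 182.075025    228.97313151]]schema error: expected keys gripper, dx, dy, dz, ax, ay, az
schema error: expected keys gripper, dx, dy, dz, ax, ay, az
schema error: expected keys gripper, dx, dy, dz, ax, ay, az
```

View pics/w1.png

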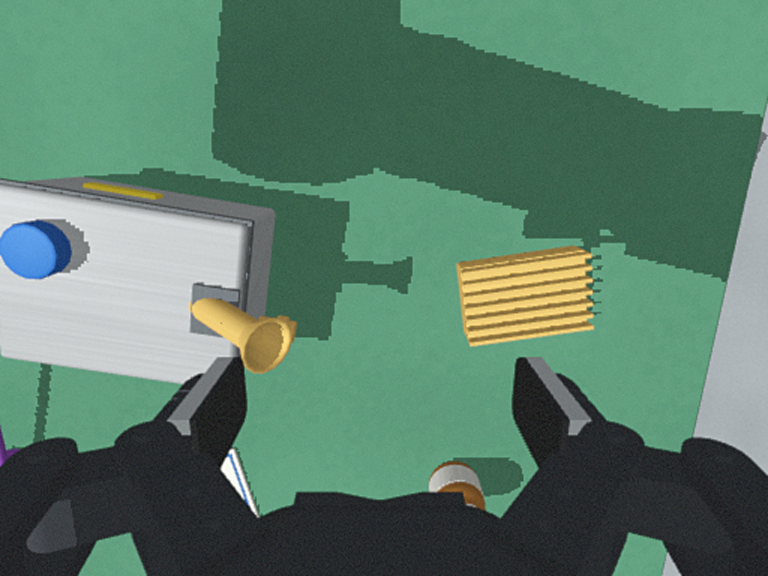

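The rows need all keys, so nothing moved. The wrist picture is still useful: tube mouth centre at (267,345)/1.5, tank far corner at (250,222)/1.5, and -y edge from (0,355) to (180,385)/1.5.

```bash
python3 - <<'E'
from h import *
import pickle
im,s=pickle.load(open('w1.pkl','rb'))
print('mouth',atz(im,267/1.5,345/1.5,130))
a=[atz(im,x/1.5,y/1.5,90) for x,y in((250,222),(2,183),(2,355),(180,385))];print(np.array(a).round(1))
for i,j in((1,0),(2,3)): d=a[j]-a[i];print(np.degrees(np.arctan2(d[1],d[0])))
print('cap',atz(im,38/1.5,248/1.5,106))
E
G='x'
python3 -m handwheel '[{"gripper":0.0854,"dx":0.0393,"dy":-0.0156,"dz":0.008,"ax":0,"ay":0,"az":0},{"gripper":0.0854,"dx":0.0393,"dy":-0.0156,"dz":0.008,"ax":0,"ay":0,"az":0},{"gripper":0.0854,"dx":0.0393,"dy":-0.0156,"dz":0.008,"ax":0,"ay":0,"az":0},{"gripper":0.0854,"dx":0.0393,"dy":-0.0156,"dz":0.008,"ax":0,"ay":0,"az":0},{"gripper":0.0854,"dx":0.0393,"dy":-0.0156,"dz":0.008,"ax":0,"ay":0,"az":0},{"gripper":0.0854,"dx":0.0393,"dy":-0.0156,"dz":0.008,"ax":0,"ay":0,"az":0},{"gripper":0.0854,"dx":0.0393,"dy":-0.0156,"dz":0.008,"ax":0,"ay":0,"az":0},{"gripper":0.0854,"dx":0,"dy":0,"dz":0,"ax":0,"ay":0,"az":-0.07}]' 40
python3 -m handwheel '[{"gripper":0.0854,"dx":0,"dy":0,"dz":0,"ax":0,"ay":0,"az":-0.15},{"gripper":0.0854,"dx":0,"dy":0,"dz":0,"ax":0,"ay":0,"az":-0.15},{"gripper":0.0854,"dx":0,"dy":0,"dz":0,"ax":0,"ay":0,"az":-0.15},{"gripper":0.0854,"dx":0,"dy":0,"dz":0,"ax":0,"ay":0,"az":-0.15},{"gripper":0.0854,"dx":0,"dy":0,"dz":0,"ax":0,"ay":0,"az":-0.15},{"gripper":0.0854,"dx":0,"dy":0,"dz":0,"ax":0,"ay":0,"az":-0.15},{"gripper":0.0854,"dx":0,"dy":0,"dz":0,"ax":0,"ay":0,"az":-0.15},{"gripper":0.0854,"dx":0,"dy":0,"dz":0,"ax":0,"ay":0,"az":-0.15}]'
python3 -m handwheel '[{"gripper":0.0854,"dx":0,"dy":0,"dz":0,"ax":0,"ay":0,"az":0},{"gripper":0.0854,"dx":0,"dy":0,"dz":0,"ax":0,"ay":0,"az":0}]'
python3 - <<'E'
from h import *
s=read_state();print(s['joints'].round(2),R.from_quat(s['tcp_rot']).as_matrix().round(3))
im=get_image('wrist'); save(im,'w2.png',s=1.5)
import pickle;pickle.dump((im,s),open('w2.pkl','wb'))
print(proj(im,[[541,275,58],[410,316,52],[588,-36,130]])*1.5)
E
```

```text
mouth [584.36569944 -36.97410903 130.        ]
[[568.7  29.1  90. ]
 [418.2  53.1  90. ]
 [391.4 -62.2  90. ]
 [510.6 -85.   90. ]]
-9.079905270819557
-10.850101391968403
cap [444.09720999  15.76773878 106.        ]
t: 1.0
ee_pos: [537.6, 278.8, 173.5]
tcp_rot: [0.679, 0.734, -0.001, -0.001]
contact_force: [-0.1, -0.8, -0.3]
finger_gap: 85.3
grasp_force: 0.0
t: 1.8
ee_pos: [540.6, 275.1, 175.0]
tcp_rot: [0.147, 0.989, -0.0, -0.0]
contact_force: [-0.5, 0.0, 0.3]
finger_gap: 85.4
grasp_force: 0.0
t: 2.0
ee_pos: [540.7, 275.1, 175.2]
tcp_rot: [0.151, 0.988, -0.0, -0.0]
contact_force: [0.2, -0.6, 1.2]
finger_gap: 85.6
grasp_force: 0.0
[ 0.28  0.2   1.72 -0.    1.22 -0.98] [[-0.954  0.299 -0.   ]
 [ 0.299  0.954 -0.   ]
 [ 0.    -0.    -1.   ]]
[[ 378.00210308  275.68816742]
 [ 377.58731174   20.25761112]
 [-157.54724723  564.13038274]]
```

View pics/w2.png

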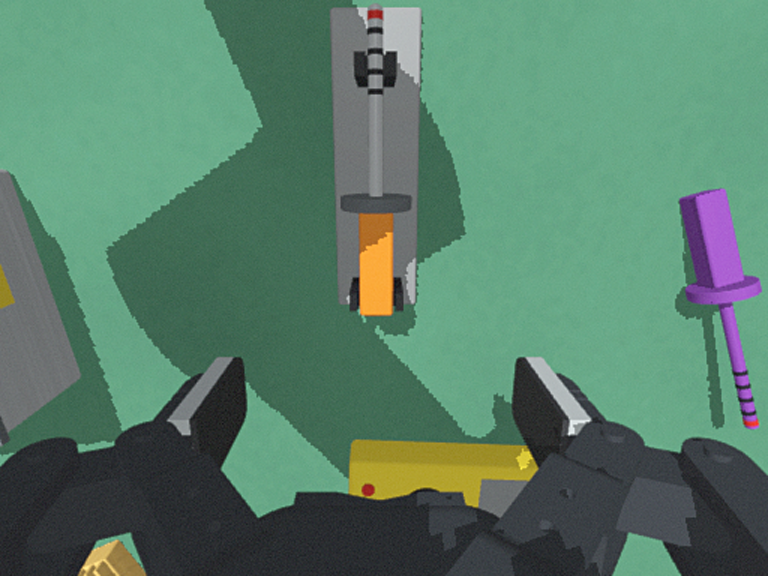

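The close view shows the orange handle centred at (376,264) and the tip at (376,8), exactly along tool x. It is about 7 mm further towards the tip than predicted, so I correct for that and descend.

```bash

python3 -m handwheel '[{"gripper":0.0854,"dx":0.007,"dy":-0.001,"dz":0.02,"ax":0,"ay":0,"az":0},{"gripper":0.0854,"dx":0,"dy":0,"dz":0.03,"ax":0,"ay":0,"az":0},{"gripper":0.0854,"dx":0,"dy":0,"dz":0.03,"ax":0,"ay":0,"az":0},{"gripper":0.0854,"dx":0,"dy":0,"dz":0.03,"ax":0,"ay":0,"az":0},{"gripper":0.0854,"dx":0,"dy":0,"dz":0.02,"ax":0,"ay":0,"az":0},{"gripper":0.0854,"dx":0,"dy":0,"dz":0.015,"ax":0,"ay":0,"az":0},{"gripper":0.0854,"dx":0,"dy":0,"dz":0,"ax":0,"ay":0,"az":0}]'
python3 -m handwheel '[{"gripper":0.0,"dx":0,"dy":0,"dz":0,"ax":0,"ay":0,"az":0},{"gripper":0.0,"dx":0,"dy":0,"dz":0,"ax":0,"ay":0,"az":0},{"gripper":0.0,"dx":0,"dy":0,"dz":0,"ax":0,"ay":0,"az":0},{"gripper":0.0,"dx":0,"dy":0,"dz":0,"ax":0,"ay":0,"az":0},{"gripper":0.0,"dx":0,"dy":0,"dz":0,"ax":0,"ay":0,"az":0},{"gripper":0.0,"dx":0,"dy":0,"dz":0,"ax":0,"ay":0,"az":0},{"gripper":0.0,"dx":0,"dy":0,"dz":0,"ax":0,"ay":0,"az":0}]' 60
```

```text
t: 2.75
ee_pos: [532.3, 275.7, 28.0]
tcp_rot: [0.15, 0.989, -0.001, -0.002]
contact_force: [-1.7, 0.5, 0.8]
finger_gap: 85.1
grasp_force: 0.0
t: 3.45
ee_pos: [534.5, 276.5, 31.2]
tcp_rot: [0.15, 0.989, 0.0, 0.001]
contact_force: [-0.9, -1.2, 6.0]
finger_gap: 19.2
grasp_force: 59.3
```

```bash

python3 -m handwheel '[{"gripper":0.0,"dx":0,"dy":0,"dz":-0.01,"ax":0,"ay":0,"az":0},{"gripper":0.0,"dx":0,"dy":0,"dz":-0.02,"ax":0,"ay":0,"az":0},{"gripper":0.0,"dx":0,"dy":0,"dz":-0.03,"ax":0,"ay":0,"az":0},{"gripper":0.0,"dx":0,"dy":0,"dz":-0.03,"ax":0,"ay":0,"az":0},{"gripper":0.0,"dx":0,"dy":0,"dz":-0.04,"ax":0,"ay":0,"az":0},{"gripper":0.0,"dx":0,"dy":0,"dz":-0.04,"ax":0,"ay":0,"az":0},{"gripper":0.0,"dx":0,"dy":0,"dz":-0.03,"ax":0,"ay":0,"az":0},{"gripper":0.0,"dx":0,"dy":0,"dz":0,"ax":0,"ay":0,"az":-0.129}]'
python3 -m handwheel '[{"gripper":0.0,"dx":-0.0254,"dy":-0.0299,"dz":0,"ax":0,"ay":0,"az":0},{"gripper":0.0,"dx":-0.0254,"dy":-0.0299,"dz":0,"ax":0,"ay":0,"az":0},{"gripper":0.0,"dx":-0.0254,"dy":-0.0299,"dz":0,"ax":0,"ay":0,"az":0},{"gripper":0.0,"dx":-0.0254,"dy":-0.0299,"dz":0,"ax":0,"ay":0,"az":0},{"gripper":0.0,"dx":-0.0254,"dy":-0.0299,"dz":0,"ax":0,"ay":0,"az":0},{"gripper":0.0,"dx":-0.0254,"dy":-0.0299,"dz":0,"ax":0,"ay":0,"az":0},{"gripper":0.0,"dx":-0.0254,"dy":-0.0299,"dz":0,"ax":0,"ay":0,"az":0},{"gripper":0.0,"dx":-0.0254,"dy":-0.0299,"dz":0,"ax":0,"ay":0,"az":0}]'
python3 -m handwheel '[{"gripper":0.0,"dx":-0.0254,"dy":-0.0299,"dz":0,"ax":0,"ay":0,"az":0},{"gripper":0.0,"dx":-0.0254,"dy":-0.0299,"dz":0,"ax":0,"ay":0,"az":0},{"gripper":0.0,"dx":0,"dy":0,"dz":0,"ax":0,"ay":-0.14,"az":0},{"gripper":0.0,"dx":0,"dy":0,"dz":0,"ax":0,"ay":-0.14,"az":0},{"gripper":0.0,"dx":0,"dy":0,"dz":0,"ax":0,"ay":-0.14,"az":0},{"gripper":0.0,"dx":0,"dy":0,"dz":0,"ax":0,"ay":-0.14,"az":0},{"gripper":0.0,"dx":0,"dy":0,"dz":0,"ax":0,"ay":-0.138,"az":0},{"gripper":0.0,"dx":0,"dy":0,"dz":0,"ax":0,"ay":0,"az":0}]'
cat > look.py <<'E'
from h import *
import pickle,sys
tag=sys.argv[1]
out=[]
ims={n:get_image(n) for n in('scene','side','wrist')}; s=read_state()
pickle.dump((ims,s),open(tag+'.pkl','wb'))
rm=R.from_quat(s['tcp_rot']); T=rm.as_matrix()
hc=s['ee_pos']-19*T[:,2]; tip=hc+140*T[:,0]
print(s['joints'].round(2));print(T.round(3));print('handle',hc.round(1),'tip pred',tip.round(1))
M=np.array([585,-36,130]);
for n,im in ims.items():
    print(n,'tip',proj(im,tip).round(1),'mouth',proj(im,M).round(1))
A,B=[np.array(proj(ims['side'],M))[0].astype(int),np.array(proj(ims['scene'],M))[0].astype(int)]
def crop(im,c): 
    x,y=c; x=max(50,x);y=max(40,y); print('crop origin',x-50,y-40); return cv2.resize(im['frame'][y-40:y+40,x-50:x+50,::-1],(375,300),interpolation=cv2.INTER_CUBIC)
w=cv2.resize(ims['wrist']['frame'][:,:,::-1],(400,300))
cv2.imwrite('pics/'+tag+'.png',np.vstack([np.hstack([crop(ims['side'],A),crop(ims['scene'],B)]),np.hstack([w,np.zeros((300,350,3),np.uint8)])]))
E
python3 look.py p1
```

```text
t: 4.25
ee_pos: [536.2, 277.0, 236.6]
tcp_rot: [0.084, 0.996, 0.002, 0.005]
contact_force: [-0.1, 0.2, -0.2]
finger_gap: 18.8
grasp_force: 58.6
t: 5.05
ee_pos: [693.3, 4.4, 229.9]
tcp_rot: [0.086, 0.996, 0.0, -0.001]
contact_force: [0.9, 0.2, -1.6]
finger_gap: 19.0
grasp_force: 58.8
t: 5.85
ee_pos: [728.1, -60.3, 224.3]
tcp_rot: [0.081, 0.938, -0.028, 0.336]
contact_force: [-1.3, 0.5, -2.5]
finger_gap: 18.9
grasp_force: 58.8
[-0.26  0.13  1.8   0.11  0.52 -1.73]
[[-0.755  0.171  0.633]
 [ 0.131  0.985 -0.11 ]
 [-0.642 -0.    -0.766]]
handle [721.8 -60.  246.2] tip pred [616.1 -41.6 156.2]
scene tip [[227.2 244.2]] mouth [[225.6 237.8]]
side tip [[213.5 145.9]] mouth [[224.7 156. ]]
wrist tip [[ 250.9 -110.5]] mouth [[ 251.3 -283.8]]
crop origin 174 115
crop origin 175 197
```

View pics/p1.png

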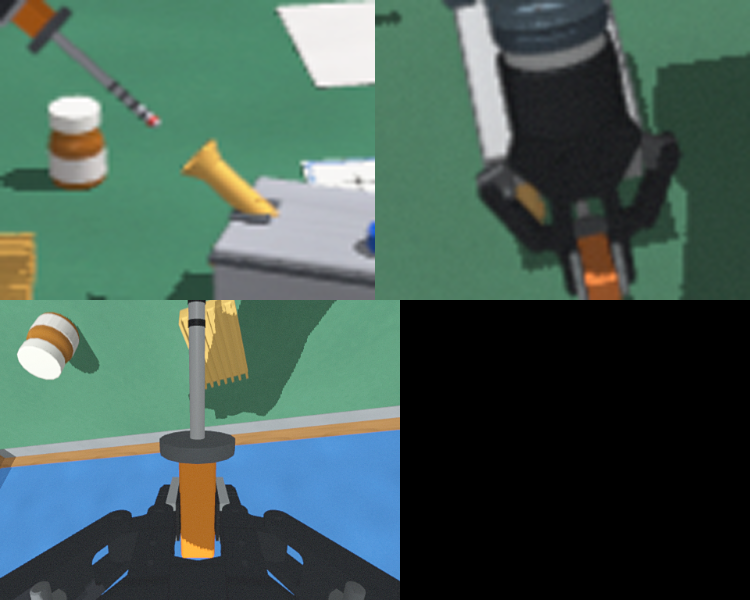

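The side crop shows the tip at (157,122) and the mouth at (198,157). The rod's line runs through the mouth centre, parallel to the tube within about a degree. The lateral estimates also agree (y ≈ -36), so I start the insertion with force checks.

```bash

python3 -m handwheel '[{"gripper":0.0,"dx":0.01,"dy":0,"dz":0,"ax":0,"ay":0,"az":0},{"gripper":0.0,"dx":0.01,"dy":0,"dz":0,"ax":0,"ay":0,"az":0},{"gripper":0.0,"dx":0.01,"dy":0,"dz":0,"ax":0,"ay":0,"az":0},{"gripper":0.0,"dx":0.01,"dy":0,"dz":0,"ax":0,"ay":0,"az":0},{"gripper":0.0,"dx":0.008,"dy":0,"dz":0,"ax":0,"ay":0,"az":0},{"gripper":0.0,"dx":0,"dy":0,"dz":0,"ax":0,"ay":0,"az":0}]'
python3 -m handwheel '[{"gripper":0.0,"dx":0.008,"dy":0,"dz":0,"ax":0,"ay":0,"az":0},{"gripper":0.0,"dx":0.008,"dy":0,"dz":0,"ax":0,"ay":0,"az":0},{"gripper":0.0,"dx":0,"dy":0,"dz":0,"ax":0,"ay":0,"az":0}]'
python3 - <<'E'
from h import *
s=read_state();T=R.from_quat(s['tcp_rot']).as_matrix();print('tool force',T.T@s['contact_force'],'tool torque',T.T@s['wrist_torque']); hc=s['ee_pos']-19*T[:,2];print(hc,T[:,0],hc+140*T[:,0])
E
```

```text
t: 6.6
ee_pos: [695.3, -55.1, 197.7]
tcp_rot: [0.081, 0.937, -0.029, 0.339]
contact_force: [-0.2, 0.2, -0.9]
finger_gap: 18.8
grasp_force: 58.8
t: 6.9
ee_pos: [683.4, -53.1, 187.7]
tcp_rot: [0.081, 0.937, -0.029, 0.34]
contact_force: [0.3, -0.2, -1.5]
finger_gap: 18.7
grasp_force: 58.8
tool force [ 0.65064937 -0.11163269  1.3517929 ] tool torque [-0.01522402  0.4243289   0.00830853]
[671.4260222  -50.97864505 202.24764979] [-0.75635056  0.13134387 -0.64084524] [565.53694364 -32.59050281 112.52931684]
```

```bash

python3 -m handwheel '[{"gripper":0.0,"dx":0.008,"dy":0,"dz":0,"ax":0,"ay":0,"az":0},{"gripper":0.0,"dx":0.008,"dy":0,"dz":0,"ax":0,"ay":0,"az":0},{"gripper":0.0,"dx":0.008,"dy":0,"dz":0,"ax":0,"ay":0,"az":0},{"gripper":0.0,"dx":0,"dy":0,"dz":0,"ax":0,"ay":0,"az":0}]'
python3 look.py p2
python3 - <<'E'
from h import *
s=read_state();T=R.from_quat(s['tcp_rot']).as_matrix();print('tool force',T.T@s['contact_force'],'tool torque',T.T@s['wrist_torque'])
E
```

```text
t: 7.3
ee_pos: [665.0, -49.8, 171.9]
tcp_rot: [0.081, 0.937, -0.029, 0.339]
contact_force: [0.2, -0.3, -2.5]
finger_gap: 19.2
grasp_force: 58.8
[-0.27  0.05  2.01  0.16  0.39 -1.8 ]
[[-0.754  0.171  0.634]
 [ 0.131  0.985 -0.11 ]
 [-0.643 -0.    -0.766]]
handle [654.7 -48.3 188.6] tip pred [549.1 -29.9  98.6]
scene tip [[223.8 231.2]] mouth [[225.6 237.8]]
side tip [[237.4 167.8]] mouth [[224.7 156. ]]
wrist tip [[ 251.2 -116.1]] mouth [[252.   42.9]]
crop origin 174 115
crop origin 175 197
tool force [-0.2399092  -0.33612763  1.18625034] tool torque [0.03913283 0.338144   0.04259013]
```

View pics/p2.png

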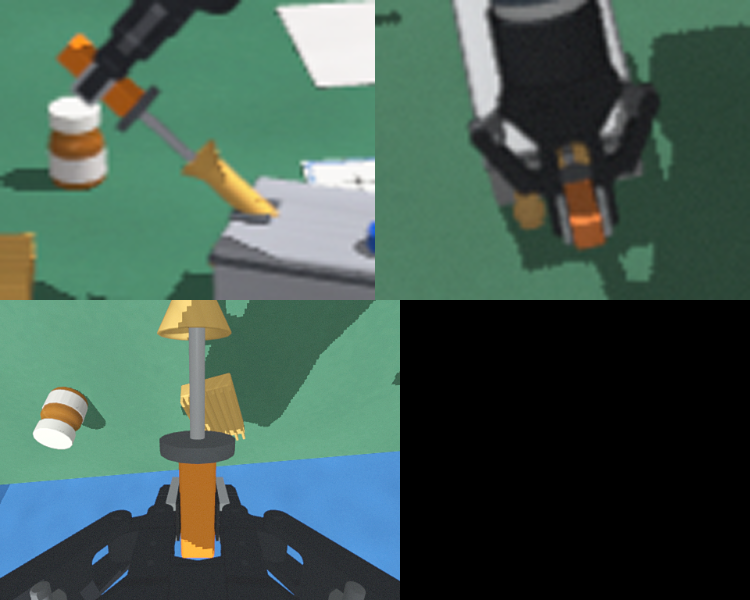

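The wrist view shows the rod inside the funnel, laterally centred within about 1 mm, and the side view shows them coaxial. I keep pushing until the collar contacts the mouth.

```bash

python3 -m handwheel '[{"gripper":0.0,"dx":0.008,"dy":-0.001,"dz":0,"ax":0,"ay":0,"az":0},{"gripper":0.0,"dx":0.008,"dy":0,"dz":0,"ax":0,"ay":0,"az":0},{"gripper":0.0,"dx":0.008,"dy":0,"dz":0,"ax":0,"ay":0,"az":0},{"gripper":0.0,"dx":0.008,"dy":0,"dz":0,"ax":0,"ay":0,"az":0},{"gripper":0.0,"dx":0.006,"dy":0,"dz":0,"ax":0,"ay":0,"az":0},{"gripper":0.0,"dx":0,"dy":0,"dz":0,"ax":0,"ay":0,"az":0}]'
python3 -m handwheel '[{"gripper":0.0,"dx":0.003,"dy":0,"dz":0,"ax":0,"ay":0,"az":0},{"gripper":0.0,"dx":0,"dy":0,"dz":0,"ax":0,"ay":0,"az":0}]'
python3 - <<'E'
from h import *
s=read_state();T=R.from_quat(s['tcp_rot']).as_matrix();print('tool force',T.T@s['contact_force'],'tool torque',T.T@s['wrist_torque'],s['joints'][4]); hc=s['ee_pos']-19*T[:,2];print(hc)
E
```

```text
t: 8.05
ee_pos: [636.5, -46.0, 148.0]
tcp_rot: [0.081, 0.937, -0.029, 0.34]
contact_force: [-0.3, -1.3, -1.7]
finger_gap: 19.6
grasp_force: 58.8
t: 8.25
ee_pos: [635.4, -45.9, 147.4]
tcp_rot: [0.081, 0.936, -0.029, 0.341]
contact_force: [0.5, 0.0, -0.6]
finger_gap: 19.2
grasp_force: 58.8
tool force [0.04112381 0.12376195 0.80477873] tool torque [ 0.01694884  0.39582714 -0.03338636] 0.3379970356347299
[623.35279352 -43.77309644 161.9357817 ]
```

```bash

python3 -m handwheel '[{"gripper":0.0,"dx":0.003,"dy":0,"dz":0,"ax":0,"ay":0,"az":0},{"gripper":0.0,"dx":0.003,"dy":0,"dz":0,"ax":0,"ay":0,"az":0},{"gripper":0.0,"dx":0,"dy":0,"dz":0,"ax":0,"ay":0,"az":0}]'
python3 -m handwheel '[{"gripper":0.0,"dx":0.002,"dy":0,"dz":0,"ax":0,"ay":0,"az":0},{"gripper":0.0,"dx":0,"dy":0,"dz":0,"ax":0,"ay":0,"az":0}]'
python3 -m handwheel '[{"gripper":0.0,"dx":0.002,"dy":0,"dz":0,"ax":0,"ay":0,"az":0},{"gripper":0.0,"dx":0,"dy":0,"dz":0,"ax":0,"ay":0,"az":0}]'
```

```text
t: 8.55
ee_pos: [630.4, -45.0, 143.0]
tcp_rot: [0.081, 0.936, -0.029, 0.34]
contact_force: [-0.1, 0.3, -0.6]
finger_gap: 19.3
grasp_force: 58.8
t: 8.75
ee_pos: [629.1, -44.8, 142.0]
tcp_rot: [0.081, 0.936, -0.029, 0.34]
contact_force: [0.8, -0.2, -1.5]
finger_gap: 19.0
grasp_force: 58.8
t: 8.95
ee_pos: [627.6, -44.5, 140.7]
tcp_rot: [0.081, 0.936, -0.029, 0.34]
contact_force: [0.0, -0.1, -1.5]
finger_gap: 18.7
grasp_force: 58.8
```

```bash

python3 -m handwheel '[{"gripper":0.0,"dx":0.002,"dy":0,"dz":0,"ax":0,"ay":0,"az":0},{"gripper":0.0,"dx":0,"dy":0,"dz":0,"ax":0,"ay":0,"az":0}]'
python3 -m handwheel '[{"gripper":0.0,"dx":0.0015,"dy":0,"dz":0,"ax":0,"ay":0,"az":0},{"gripper":0.0,"dx":0,"dy":0,"dz":0,"ax":0,"ay":0,"az":0}]'
python3 look.py p3
```

```text
t: 9.15
ee_pos: [627.2, -44.6, 140.7]
tcp_rot: [0.081, 0.936, -0.03, 0.342]
contact_force: [3.9, 0.3, -1.1]
finger_gap: 19.1
grasp_force: 58.6
t: 9.35
ee_pos: [627.1, -44.7, 140.9]
tcp_rot: [0.081, 0.935, -0.03, 0.343]
contact_force: [6.3, 0.7, -0.7]
finger_gap: 18.7
grasp_force: 58.7
[-0.28  0.01  2.12  0.22  0.32 -1.86]
[[-0.751  0.172  0.637]
 [ 0.131  0.985 -0.111]
 [-0.647 -0.    -0.763]]
handle [615.  -42.6 155.5] tip pred [509.8 -24.2  64.9]
scene tip [[221.7 224.3]] mouth [[225.6 237.8]]
side tip [[251.2 180.1]] mouth [[224.7 156. ]]
wrist tip [[ 251.4 -118.2]] mouth [[255.  176.9]]
crop origin 174 115
crop origin 175 197
```

View pics/p3.png

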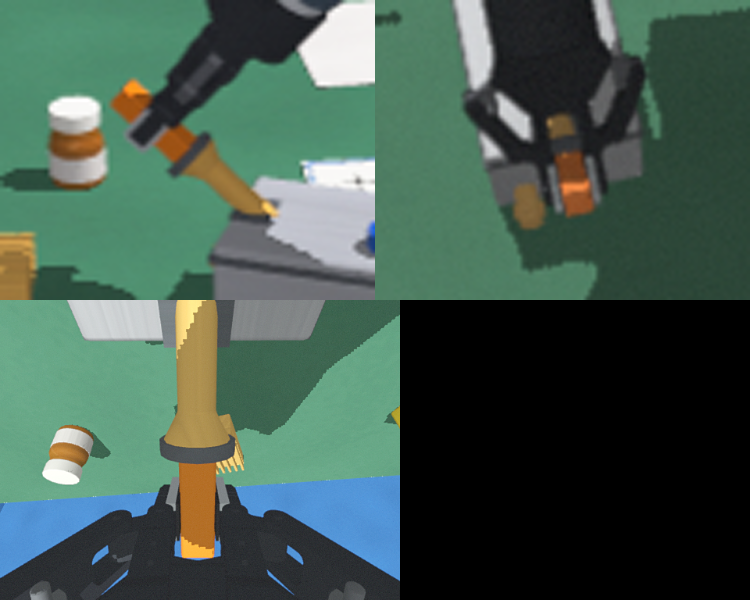

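The collar is flush on the tube's mouth in both the wrist and side views, and the contact force confirms it. I press slightly more, then draw the rod out.

```bash

python3 -m handwheel '[{"gripper":0.0,"dx":0.002,"dy":0,"dz":0,"ax":0,"ay":0,"az":0},{"gripper":0.0,"dx":0,"dy":0,"dz":0,"ax":0,"ay":0,"az":0},{"gripper":0.0,"dx":0,"dy":0,"dz":0,"ax":0,"ay":0,"az":0},{"gripper":0.0,"dx":0,"dy":0,"dz":0,"ax":0,"ay":0,"az":0}]'
python3 -m handwheel '[{"gripper":0.0,"dx":-0.006,"dy":0,"dz":0,"ax":0,"ay":0,"az":0},{"gripper":0.0,"dx":-0.01,"dy":0,"dz":0,"ax":0,"ay":0,"az":0},{"gripper":0.0,"dx":-0.01,"dy":0,"dz":0,"ax":0,"ay":0,"az":0},{"gripper":0.0,"dx":-0.01,"dy":0,"dz":0,"ax":0,"ay":0,"az":0},{"gripper":0.0,"dx":-0.01,"dy":0,"dz":0,"ax":0,"ay":0,"az":0},{"gripper":0.0,"dx":0,"dy":0,"dz":0,"ax":0,"ay":0,"az":0}]'
```

```text
t: 9.9
ee_pos: [626.9, -44.8, 141.2]
tcp_rot: [0.081, 0.935, -0.03, 0.345]
contact_force: [10.4, 0.5, 0.5]
finger_gap: 19.0
grasp_force: 58.8
t: 10.5
ee_pos: [660.2, -50.4, 168.9]
tcp_rot: [0.081, 0.936, -0.03, 0.342]
contact_force: [0.6, 0.6, -0.4]
finger_gap: 19.3
grasp_force: 59.7
```

```bash

python3 -m handwheel '[{"gripper":0.0,"dx":-0.012,"dy":0,"dz":0,"ax":0,"ay":0,"az":0},{"gripper":0.0,"dx":-0.012,"dy":0,"dz":0,"ax":0,"ay":0,"az":0},{"gripper":0.0,"dx":-0.012,"dy":0,"dz":0,"ax":0,"ay":0,"az":0},{"gripper":0.0,"dx":-0.012,"dy":0,"dz":0,"ax":0,"ay":0,"az":0},{"gripper":0.0,"dx":-0.014,"dy":0,"dz":0,"ax":0,"ay":0,"az":0},{"gripper":0.0,"dx":-0.02,"dy":0,"dz":0,"ax":0,"ay":0,"az":0},{"gripper":0.0,"dx":-0.025,"dy":0,"dz":0,"ax":0,"ay":0,"az":0},{"gripper":0.0,"dx":0,"dy":0,"dz":0,"ax":0,"ay":0,"az":0}]'
python3 -m handwheel '[{"gripper":0.0,"dx":-0.02,"dy":0,"dz":0,"ax":0,"ay":0.12,"az":0},{"gripper":0.0,"dx":0,"dy":0,"dz":0,"ax":0,"ay":0.14,"az":0},{"gripper":0.0,"dx":0,"dy":0,"dz":0,"ax":0,"ay":0.14,"az":0},{"gripper":0.0,"dx":0,"dy":0,"dz":0,"ax":0,"ay":0.14,"az":0},{"gripper":0.0,"dx":0,"dy":0,"dz":0,"ax":0,"ay":0.14,"az":0},{"gripper":0.0,"dx":0,"dy":0,"dz":0,"ax":0,"ay":0.02,"az":0},{"gripper":0.0,"dx":0,"dy":0,"dz":0,"ax":0,"ay":0,"az":0},{"gripper":0.0,"dx":0,"dy":0,"dz":0,"ax":0,"ay":0,"az":0}]'
cat > m.py <<'E'
from h import *
s=read_state();T=R.from_quat(s['tcp_rot']).as_matrix(); hc=s['ee_pos']-19*T[:,2];print(s['joints'].round(2));print(T.round(3),'handle',hc.round(1),'tip',(hc+140*T[:,0]).round(1))
E
python3 m.py
```

```text
t: 11.3
ee_pos: [742.5, -64.9, 240.4]
tcp_rot: [0.081, 0.935, -0.03, 0.344]
contact_force: [0.4, 0.1, 0.2]
finger_gap: 19.0
grasp_force: 59.6
t: 12.1
ee_pos: [753.5, -66.2, 247.9]
tcp_rot: [0.086, 0.996, 0.0, -0.001]
contact_force: [-0.7, 0.7, -0.8]
finger_gap: 19.1
grasp_force: 59.6
[-0.24  0.48  1.23  0.    1.44 -1.64]
[[-0.985  0.171 -0.002]
 [ 0.171  0.985  0.   ]
 [ 0.002  0.    -1.   ]] handle [753.6 -66.2 266.9] tip [615.6 -42.3 267.2]
```

```bash

python3 -m handwheel '[{"gripper":0.0,"dx":0.0126,"dy":-0.0288,"dz":0,"ax":0,"ay":0,"az":0},{"gripper":0.0,"dx":0.0126,"dy":-0.0288,"dz":0,"ax":0,"ay":0,"az":0},{"gripper":0.0,"dx":0.0126,"dy":-0.0288,"dz":0,"ax":0,"ay":0,"az":0},{"gripper":0.0,"dx":0.0126,"dy":-0.0288,"dz":0,"ax":0,"ay":0,"az":0},{"gripper":0.0,"dx":0.0126,"dy":-0.0288,"dz":0,"ax":0,"ay":0,"az":0},{"gripper":0.0,"dx":0.0126,"dy":-0.0288,"dz":0,"ax":0,"ay":0,"az":0},{"gripper":0.0,"dx":0.0126,"dy":-0.0288,"dz":0,"ax":0,"ay":0,"az":0},{"gripper":0.0,"dx":0.0126,"dy":-0.0288,"dz":0,"ax":0,"ay":0,"az":0}]'
python3 -m handwheel '[{"gripper":0.0,"dx":0,"dy":0,"dz":0.025,"ax":0,"ay":0,"az":0},{"gripper":0.0,"dx":0,"dy":0,"dz":0.03,"ax":0,"ay":0,"az":0},{"gripper":0.0,"dx":0,"dy":0,"dz":0.03,"ax":0,"ay":0,"az":0},{"gripper":0.0,"dx":0,"dy":0,"dz":0.027,"ax":0,"ay":0,"az":0},{"gripper":0.0,"dx":0,"dy":0,"dz":0,"ax":0,"ay":0,"az":0},{"gripper":0.0,"dx":0,"dy":0,"dz":0,"ax":0,"ay":0,"az":0}]'
python3 m.py; python3 - <<'E'
from h import *
import pickle
ims={n:get_image(n) for n in('scene','side','wrist')}; s=read_state(); pickle.dump((ims,s),open('f.pkl','wb'))
T=R.from_quat(s['tcp_rot']).as_matrix();tip=s['ee_pos']-19*T[:,2]+140*T[:,0]
for n in ims: print(n,'tip',proj(ims[n],tip),'card',proj(ims[n],[477,-252,4]),'handle',proj(ims[n],tip-140*T[:,0]))
def crop(n,x,y): print(n,x-50,y-40); return cv2.resize(ims[n]['frame'][y-40:y+40,x-50:x+50,::-1],(375,300),interpolation=cv2.INTER_CUBIC)
c=[int(v) for v in proj(ims['scene'],[540,-260,80])[0]]; d=[int(v) for v in proj(ims['side'],[540,-260,120])[0]]
w=cv2.resize(ims['wrist']['frame'][:,:,::-1],(400,300))
cv2.imwrite('pics/f.png',np.vstack([np.hstack([crop('side',*d),crop('scene',*c)]),np.hstack([w,np.zeros((300,350,3),np.uint8)])]))
E
```

```text
t: 12.9
ee_pos: [614.0, -276.5, 249.1]
tcp_rot: [0.086, 0.996, -0.0, -0.0]
contact_force: [-0.1, -0.3, -0.3]
finger_gap: 19.0
grasp_force: 59.6
t: 13.5
ee_pos: [615.0, -275.8, 137.4]
tcp_rot: [0.086, 0.996, 0.0, -0.001]
contact_force: [-0.4, 0.1, -1.1]
finger_gap: 19.1
grasp_force: 59.6
[-0.59  0.39  1.56 -0.    1.2  -1.99]
[[-0.985  0.171 -0.001]
 [ 0.171  0.985  0.   ]
 [ 0.001 -0.    -1.   ]] handle [ 615.  -275.8  156.4] tip [ 477.1 -251.9  156.6]
scene tip [[135.92906703 229.0776792 ]] card [[147.88407637 251.24556033]] handle [[141.55196865 276.92007014]]
side tip [[268.79169269 118.64044013]] card [[268.06739005 162.9929434 ]] handle [[225.92508844 113.58253208]]
wrist tip [[ 251.01567297 -117.34022197]] card [[252.83824017  10.88986823]] handle [[251.62026604 261.23959948]]
side 199 88
scene 95 220
```

View pics/f.png

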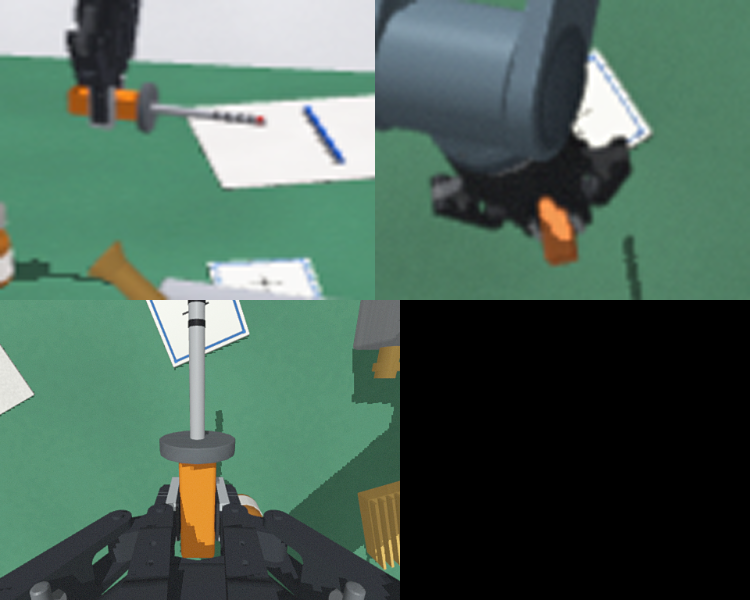

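The side view shows the tip at (264,120), almost straight above the card cross at (265,281), and the rod is level. I check the card centre once from its two near corners in the wrist view.

```bash
python3 - <<'E'
from h import *
import pickle
ims,s=pickle.load(open('f.pkl','rb'));im=ims['wrist'];k=512/400
a,b=[atz(im,x*k,(y-300)*k,4) for x,y in((175,366),(248,334))]
d=(b-a)[:2];n=np.array([-d[1],d[0]]);n/=np.linalg.norm(n)
print(a,b,np.linalg.norm(d));m=(a+b)[:2]/2
for q in(1,-1): print(m+q*45*n)
E
```

```text
[ 529.01454903 -286.62422051    4.        ] [ 510.45711838 -202.4848182     4.        ] 86.16157643225198
[ 475.79196382 -254.2465934 ]
[ 563.67970359 -234.8624453 ]
```

```bash

python3 -m handwheel '[{"gripper":0.0,"dx":0.001,"dy":-0.001,"dz":0.002,"ax":0,"ay":0,"az":0},{"gripper":0.0,"dx":0,"dy":0,"dz":0,"ax":0,"ay":0,"az":0},{"gripper":0.0,"dx":0,"dy":0,"dz":0,"ax":0,"ay":0,"az":0},{"gripper":0.0,"dx":0,"dy":0,"dz":0,"ax":0,"ay":0,"az":0}]' && python3 m.py && python3 -c "
from rig import workorder
print(workorder.sign_off())"
```

```text
t: 14.05
ee_pos: [614.3, -277.1, 134.9]
tcp_rot: [0.086, 0.996, 0.0, -0.001]
contact_force: [-0.1, -0.4, -1.3]
finger_gap: 19.2
grasp_force: 59.6
[-0.59  0.39  1.56 -0.    1.19 -1.99]
[[-0.985  0.171 -0.002]
 [ 0.171  0.985  0.   ]
 [ 0.002 -0.    -1.   ]] handle [ 614.3 -277.1  153.9] tip [ 476.4 -253.2  154.2]
the job is handed in; nothing more can be done
None
```

I pushed the gauge rod down the tube until its collar stopped on the mouth, drew it right out, and handed the job in at about 14 s; the arm is holding the rod level, its tip within about 3 mm of the card's centre and 150 mm above it.

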